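# Short spin: shut the centrifuge lid and hold the pulse key

## Robot

A 7-joint arm with a two-finger parallel gripper is mounted at the origin on the work surface. World frame = base frame: x ahead of the robot, y to its left, z up, the work surface at z = 0. Lengths are in mm, angles in rad, forces in N, time in s.
With the tool pointing down it reaches from about 400 to 850 mm from the base axis. Payload 6.9 kg.
Tool frame: the origin (TCP) lies at the very end of the fingers, on their centre line; the grasp point (between the pads) lies 19 mm behind it (arm.hold_point_z is the distance from the TCP to the grasp point, in mm); z points along the fingers, y is the direction in which the jaws open and shut (so a half turn about z gives the same grasp; the last joint's range is limited). The gripper opens to 85 mm and grips with 20 to 120 N. Pads are 22 mm wide; open, the fingers measure 114 mm over their backs; the gripper's body (76 mm by 85 mm) begins 54 mm behind the grasp point. The pads swing forward as they close: fully open they stand 13 mm farther back than shut.
Start: joints at [-1.028, 0.507, -0.238, 1.5, 0.126, 1.149, -0.155], TCP at [264.984, 566.034, 231.275] pointing down, gripper open.
Joint ranges: [-3.08, 3.08], [-0.24, 2.05], [-1.43, 1.35], [0, 2.5], [-1.52, 4.66], [0.17, 1.96], [-2.89, 2.89]. Speed limits (rad/s): [2.39, 2.39, 3.14, 3.14, 3.14, 3.14, 3.14].

## Interface

Orientations are given as a rotation vector (axis times angle).
In Python, from rig import arm, viewer gives the robot as it stands.
- The arm moves only by the tool arm_command, never from a script. Its argument "motion" is text: rows parted by semicolons, each of 5 numbers parted by spaces: the shift along the tool's x, y, z in m, then the turn about the tool's z in degrees, then the closure, from -1 (fully open) to 1 (shut). A call has 1 to 20 rows; each row shifts and turns the commanded pose from where the row before left it, along the tool's axes as they then stand; what a row does not reach is not made up. A row lasts 1/12 s, in which the tool goes at most 41.7 mm and 7.16 degrees, less where a joint would pass 70% of its speed; a pose out of reach is approached as far as the arm can. A call is refused whole if a number of a shift passes 0.0417 or a number of a turn 7.16, either way. A call with a gripper value outside its range is refused whole. The fingers move at their own pace and stop on an object; "newtons" is the grip in N (left out, the last holds). Time passes only in rows, so rows that do not move let the fingers close. It gives the time, the measured TCP pose, the force and the opening at its end, in the units of the state.
- arm.read_state(): the state, without advancing time (a new reading comes with each control period).
- viewer.get_image(name): name is "scene" or "top" or "wrist"; returns a dict with "color" (420x560x3 uint8, blue, green, red), "vertical_fov" (degrees; the focal length in pixels is half the picture's height over the tangent of half this angle, whatever the lens; pixels are square), "cx", "cy" (the principal point, pixels), "R" (3x3) and "t" (3): a world point X has camera coordinates R X + t. Camera axes: x right, y down, z forward; pixel columns grow to the right and rows downward; lengths in mm; the calibration is good to about 2 mm. A picture is of the moment at which its call begins. There is no depth.
- arm.hand_in(): hands the job in, once; it reports no verdict.
The state is a dict: "t": time; "joint_positions": joint angles; "qd": joint speeds; "joint_torque": joint torques, N m; "position": TCP position; "eef_rot": TCP orientation; "force": force on the tool from outside, world axes, zero at the start; "wrist_torque": the same for the moment, N m; "opening": finger opening in mm.
Only numpy, scipy, OpenCV 4.12 (cv2) and the standard library are available. Lean on these libraries where they do the work, as an engineer would, in place of code of your own. Each camera call takes 0.05 s, during which the arm holds its last target.

## Task

Give the tubes in the centrifuge a short spin: with your fingertips push the lid, which stands ajar, gently down until it is fully shut, without slamming it, and only then press the yellow key right down and keep it pressed. Finish like that, with a fingertip still holding the yellow key down and the rest of the robot clear. Press lightly, leave the green, red and white keys alone, do not lift the lid, and do not disturb the bottles, the flask or the tube rack beside the machine.

Things in the scene. Friction and masses are not known exactly. Their poses are not given: they have to be found in the camera images.
- centrifuge: cream bench centrifuge, 280 mm deep (x), 210 wide (y), 145 high with lid shut, fixed. Origin: middle of its underside on the bench, z up, x from its front (panel side, nearest the robot) to its back. The front 105 mm of its top is a dark panel sloping up from 66 mm height at the front to 98 mm; behind it the grey lid. Behind the keys a display and two fixed dials (30 mm across, 10 high)
- lid (a joint): angle of the grey lid in rad: 0 is fully shut (a firm stop on a rubber seal, lid level), larger is more open; it starts ajar at 0.18 to 0.42. The hinge along the back of the machine is stiff: the lid stays where it is left, and 1 to 3 N down near its front edge moves it slowly. There is no latch
- lid_front (a point): point on the lid's top face, on its middle line, 20 mm behind its front edge and 152 mm from the hinge: a good place to press. With the lid shut it lies 145 mm above the bench, at x = -0.012, y = 0 in the centrifuge's frame. The lid is 172 mm from hinge to front edge, 200 wide, 25 thick, with a 13 mm finger tongue in the middle of its front edge
- lid_hinge (a point): middle of the lid's hinge line, at the back of the machine, 121 mm above the bench; y runs along the hinge
- key_yellow (a joint): travel of the yellow key (short spin, runs while held) in m: 0 is up (as at the start), 0.004 fully down, a firm stop; the key moves at right angles to the panel against a light spring (1.7 N to start it, 4.1 N fully down) and comes back up when let go
- key_yellow_top (a point): centre of the top face of the yellow key (short spin, runs while held): round yellow cap, 21 mm across, 9 mm proud of the panel, one of four in a row across the panel, in any order, 44 mm apart, 27 mm behind its front edge, 46 mm before the dials. z points straight out of key and panel (18 degrees from vertical, leaning to the machine's front), y along the row
- key_green (a joint): travel of the green key (start) in m: 0 is up (as at the start), 0.004 fully down, a firm stop; the key moves at right angles to the panel against a light spring (1.7 N to start it, 4.1 N fully down) and comes back up when let go
- key_green_top (a point): centre of the top face of the green key (start): round green cap, 21 mm across, 9 mm proud of the panel, one of four in a row across the panel, in any order, 44 mm apart, 27 mm behind its front edge, 46 mm before the dials. z points straight out of key and panel (18 degrees from vertical, leaning to the machine's front), y along the row
- key_red (a joint): travel of the red key (stop) in m: 0 is up (as at the start), 0.004 fully down, a firm stop; the key moves at right angles to the panel against a light spring (1.7 N to start it, 4.1 N fully down) and comes back up when let go
- key_red_top (a point): centre of the top face of the red key (stop): round red cap, 21 mm across, 9 mm proud of the panel, one of four in a row across the panel, in any order, 44 mm apart, 27 mm behind its front edge, 46 mm before the dials. z points straight out of key and panel (18 degrees from vertical, leaning to the machine's front), y along the row
- key_white (a joint): travel of the white key (lid release) in m: 0 is up (as at the start), 0.004 fully down, a firm stop; the key moves at right angles to the panel against a light spring (1.7 N to start it, 4.1 N fully down) and comes back up when let go
- key_white_top (a point): centre of the top face of the white key (lid release): round white cap, 21 mm across, 9 mm proud of the panel, one of four in a row across the panel, in any order, 44 mm apart, 27 mm behind its front edge, 46 mm before the dials. z points straight out of key and panel (18 degrees from vertical, leaning to the machine's front), y along the row
- bottle_large: loose glass media bottle with a blue screw cap, 86 mm across, 181 mm high, standing beside the centrifuge; origin at the middle of its underside, z up
- bottle_small: loose glass media bottle with a blue screw cap, 70 mm across, 143 mm high, standing beside the centrifuge; origin at the middle of its underside, z up
- flask: loose clear culture flask lying flat with a red cap at its -x end, 152 mm long (from x = -80 to +72 mm), 84 mm wide, 37 mm high; origin on its underside, z up
- tube_rack: loose orange rack of small capped tubes, 76 by 104 mm, 51 mm high over the caps; origin at the middle of its underside, z up

How it is judged (in metres and radians):
On the way, in this order (a step that is already met when the one before it is completed fails the run):
1. the lid is fully shut (value of joint lid below 0.025 rad), for 0.2 s.
2. the yellow key is held down with the lid shut (value of joint lid below 0.025 rad and value of joint key_yellow above 0.003 m), for 0.5 s.
At the end, for the whole second after the job is handed in: Lid shut (within 0.025 rad); yellow key more than 3 of its 4 mm down, held by the fingers with 1 to 25 N, nothing else of the machine touched; the other keys up (less than 1.5 mm down); bottles, flask and rack within 15 mm of where they began (all of step 2 and contact force between key_yellow and the fingers between 1 and 25 N and contact force between centrifuge and anything else below 0.5 N and value of joint each of key_green, key_red, key_white below 0.0015 m and distance of each of bottle_large, bottle_small, flask, tube_rack from where it was at the start of the episode below 0.015 m); the arm keeps its last pose, push and grip.
It fails at once if the yellow key is pressed while the lid is still open (value of joint key_yellow above 0.0015 m and value of joint lid above 0.04 rad).
It fails at once if the green, red or white key is pressed (value of joint any of key_green, key_red, key_white above 0.0015 m).
It fails at once if the lid is lifted (opens faster than 0.3 rad/s or past 0.46 rad) or slammed (shuts faster than 1.5 rad/s) (value of joint lid above 0.46 rad or velocity of joint lid above 0.3 rad/s or velocity of joint lid below -1.5 rad/s).
It fails at once if the machine or the yellow key is pushed with more than 50 N (contact force between any of centrifuge, key_yellow and the arm above 50 N or contact force between any of centrifuge, key_yellow and the fingers above 50 N).
It fails at once if a bottle, the flask or the tube rack is knocked, tipped or lifted (distance of any of bottle_large, bottle_small, flask, tube_rack from where it was at the start of the episode above 0.015 m or angle between any of bottle_large, bottle_small, flask, tube_rack's own z axis and vertical above 0.15 rad).
It also fails if it takes over 35 s, if anything falls off the work surface, if the arm or the gripper's body presses on something with over 40 N, if the wrist force passes 120 N, or if a joint passes its speed limit or range.

## Working session

There is one attempt and no reset: what is moved stays moved. The work goes in short steps, Python scripts to look and compute and a tool call to move; the robot and the scene stay as the last step left them, time stands still between calls to the robot, and variables do not carry over. Pictures are saved under pics/ and viewed, and the job is handed in when it is done.

Besides the shell and the picture viewer there is one more tool, called after "Emit:" as a command line: name --argument value ..., lists and objects as JSON in quotes. arm_command: Moves the arm, as the interface text tells. Its arguments: {"type":"object","properties":{"motion":{"type":"string"},"newtons":{"type":"number"}},"required":["motion"]}

```bash
mkdir -p pics; python3 - <<'E'
from rig import arm, viewer
import cv2
s=arm.read_state();print(s)
for n in("scene","top","wrist"):
    d=viewer.get_image(n);cv2.imwrite(f"pics/{n}0.png",d["color"]);print(n,d["vertical_fov"],d["cx"],d["cy"],d["R"],d["t"])
E
```

```text
{'t': 0.0, 'joint_positions': array([-1.02748209,  0.50832369, -0.23748265,  1.5011555 ,  0.12566163,
        1.14891412, -0.15481298]), 'qd': array([ 0.00099159,  0.00024421, -0.00049753,  0.00184841,  0.00036948,
       -0.0014473 ,  0.00075227]), 'joint_torque': array([ 1.24541916e-04, -6.20596433e+01, -2.18640044e+00, -2.49655169e+01,
        1.28224050e-02,  1.16336276e-02, -1.50308250e-05]), 'position': array([264.83605892, 565.53971826, 230.42918164]), 'eef_rot': array([-6.82226934e-01, -3.06624182e+00,  2.79600381e-03]), 'force': array([-0.08438385, -0.220343  ,  0.45977799]), 'wrist_torque': array([-0.01639378,  0.03607313,  0.02947821]), 'opening': 85.35470378630848}
scene 49.28219818555981 280.00247943446976 208.40178982140944 [[ 0.35709149  0.9339193  -0.01674568]
 [ 0.73468353 -0.29189283 -0.61240403]
 [-0.57682388  0.20638149 -0.79036757]] [-262.98878212 -381.87599004 1569.14945965]
top 43.91337537072642 275.0649617461601 204.5671149597403 [[ 0.01718694 -0.99948112 -0.02724137]
 [-0.98468561 -0.01219244 -0.17391261]
 [ 0.17349023  0.02981321 -0.98438423]] [ 62.87683596 636.06490656 995.25418126]
wrist 68.39913591696012 278.28241914761776 212.20784889052226 [[ 0.42498977  0.90519635 -0.00180882]
 [ 0.87334344 -0.40950774  0.26377005]
 [ 0.23802295 -0.11367929 -0.9645839 ]] [-624.17249306  -32.92253609  379.05710064]
```

View pics/scene0.png

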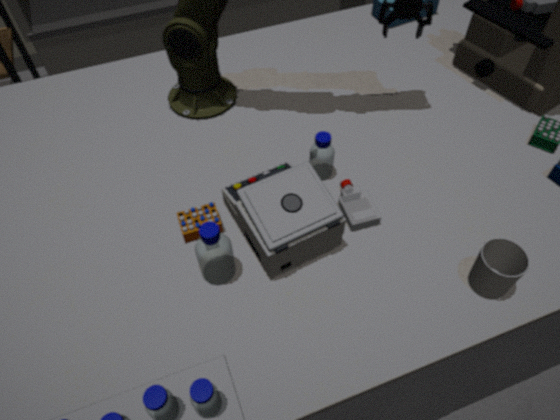

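View pics/top0.png

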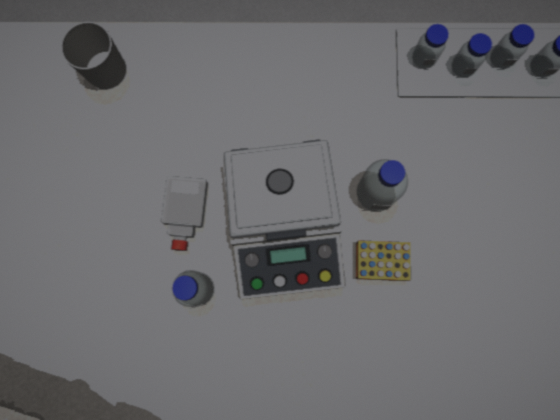

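View pics/wrist0.png

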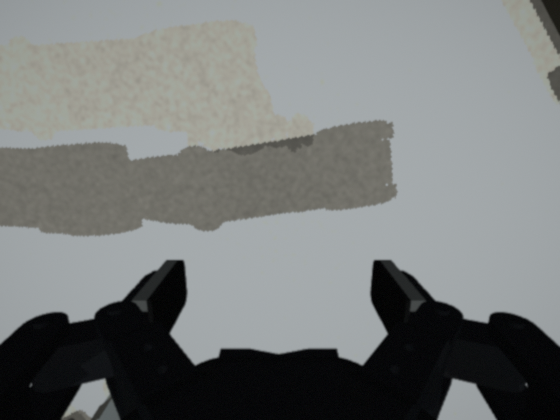

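The top view shows the keys from left to right: green (257,284), white (280,282), red (303,279), yellow (325,276). The lid is ajar behind them. I'll enlarge this.

```bash
python3 - <<'E'
import cv2
im=cv2.imread("pics/top0.png")[130:310,210:360]
cv2.imwrite("pics/top0z.png",cv2.resize(im[0:110],None,fx=5,fy=5,interpolation=cv2.INTER_CUBIC))
cv2.imwrite("pics/top0y.png",cv2.resize(im[90:180],None,fx=5,fy=5,interpolation=cv2.INTER_CUBIC))
im=cv2.imread("pics/scene0.png")[150:290,200:370]
cv2.imwrite("pics/sc0z.png",cv2.resize(im,None,fx=4,fy=4,interpolation=cv2.INTER_CUBIC))
E
```

```text
(no output)
```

View pics/top0z.png

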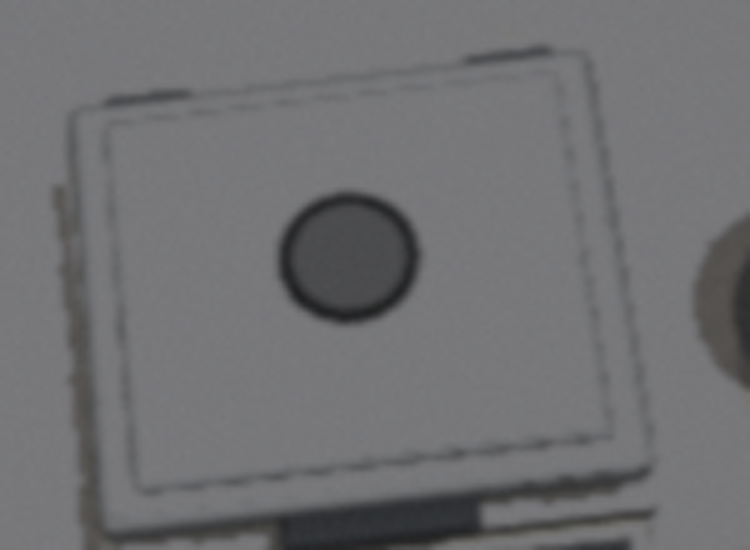

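View pics/top0y.png

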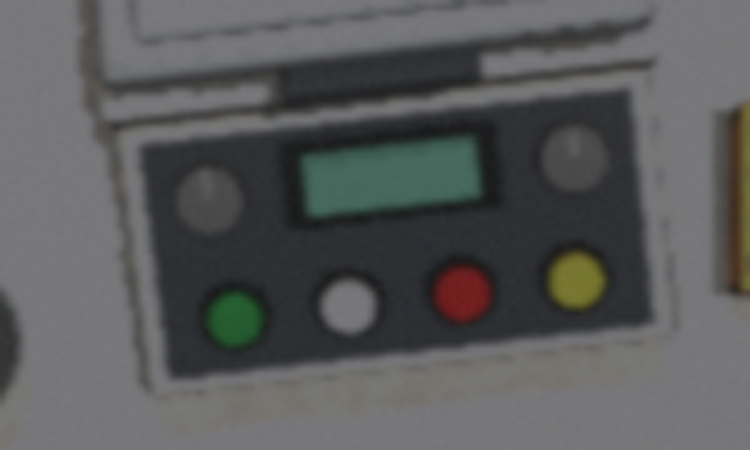

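View pics/sc0z.png

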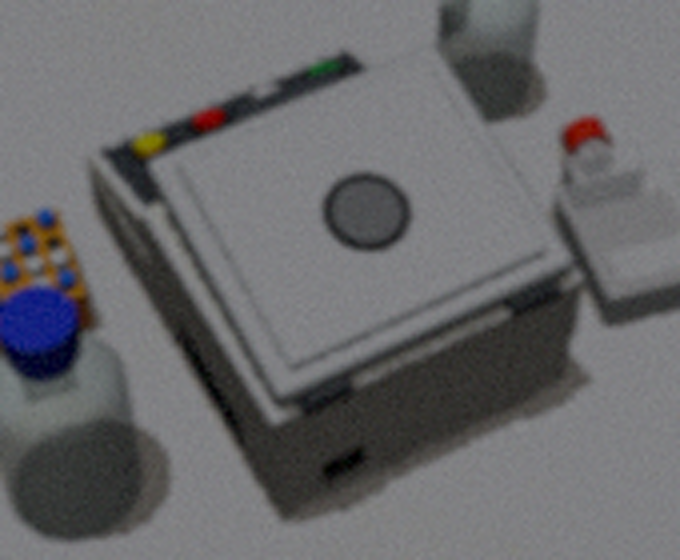

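```bash
cat > h.py <<'E'
import numpy as np
from scipy.optimize import least_squares
def proj(d,X):
    f=210/np.tan(np.radians(d["vertical_fov"]/2)); c=np.asarray(X)@d["R"].T+d["t"]
    return np.c_[d["cx"]+f*c[:,0]/c[:,2],d["cy"]+f*c[:,1]/c[:,2]]
def world(p,L):
    c,s=np.cos(p[2]),np.sin(p[2]); L=np.asarray(L,float)
    return np.c_[p[0]+c*L[:,0]-s*L[:,1],p[1]+s*L[:,0]+c*L[:,1],L[:,2]]
def lid(a,pts): # r from hinge, y, h above hinge line
    return [(140-r*np.cos(a)-h*np.sin(a),y,121+r*np.sin(a)+h*np.cos(a)) for r,y,h in pts]
KEYS=[(-117,y,82.5) for y in(66,22,-22,-66)]
E
python3 - <<'E'
from h import *
from rig import viewer
T=viewer.get_image("top");S=viewer.get_image("scene")
y=lambda u,v:(210+u/5-.4,220+v/5-.4); z=lambda u,v:(210+u/5-.4,130+v/5-.4); s=lambda u,v:(200+u/4-.4,150+v/4-.4)
tk=[y(235,318),y(349,305),y(462,293),y(576,280),y(150,390),y(672,325)]
tl=[z(105,530),z(650,468),z(72,112),z(588,52)]
sk=[s(325,68),s(265,90),s(209,119),s(148,143)]
sl=[s(440,50),s(158,165),s(285,398)]
LT=[(172,100,24),(172,-100,24),(0,100,24),(0,-100,24)]
def res(p):
    r=[proj(T,world(p,KEYS+[(-140,105,66),(-140,-105,66)]))-tk,
       proj(T,world(p,lid(p[3],LT)))-tl, proj(S,world(p,KEYS))-sk, proj(S,world(p,lid(p[3],[LT[0],LT[1],LT[3]])))-sl]
    return np.vstack(r).ravel()
q=least_squares(res,[600,0,0.1,.3],loss='soft_l1')
print(q.x); print(res(q.x).reshape(-1,2).round(1))
p=q.x
print("keys",world(p,KEYS).round(1)); print("lidfront",world(p,lid(p[3],[(152,0,24),(172,0,24)])).round(1),"shut",world(p,lid(0,[(152,0,24)])).round(1))
E
```

```text
[6.01441397e+02 5.44310553e+01 1.33955297e-01 1.14025327e-01]
[[ 0.1  0.1]
 [ 0.  -0. ]
 [ 0.2 -0.4]
 [ 0.2 -0.5]
 [-1.   0.1]
 [ 1.9  0.3]
 [-0.7  2.1]
 [ 1.1  1.2]
 [-2.1 -2.7]
 [-0.1 -3.4]
 [ 0.3  0.6]
 [ 1.   1. ]
 [ 0.5 -0.3]
 [ 0.9 -0.1]
 [-1.1 -0.9]
 [-2.6  0.4]
 [-0.7 -0.7]]
keys [[476.7 104.2  82.5]
 [482.6  60.6  82.5]
 [488.4  17.   82.5]
 [494.3 -26.6  82.5]]
lidfront [[587.8  52.6 162.1]
 [568.1  49.9 164.4]] shut [[589.5  52.8 145. ]]
```

```bash
python3 - <<'E'
from h import *
from rig import viewer
T=viewer.get_image("top");S=viewer.get_image("scene")
y=lambda u,v:(210+u/5-.4,220+v/5-.4); z=lambda u,v:(210+u/5-.4,130+v/5-.4); s=lambda u,v:(200+u/4-.4,150+v/4-.4)
tk=[y(235,318),y(349,305),y(462,293),y(576,280),y(150,390),y(672,325)]
tl=[z(105,530),z(650,468)]
sk=[s(325,68),s(265,90),s(209,119),s(148,143)]
sl=[s(440,50),s(158,165)]
LT=[(172,100,24),(172,-100,24)]
def res(p):
    r=[proj(T,world(p,KEYS+[(-140,105,66),(-140,-105,66)]))-tk,
       proj(T,world(p,lid(p[3],LT)))-tl, proj(S,world(p,KEYS))-sk, proj(S,world(p,lid(p[3],LT)))-sl]
    return np.vstack(r).ravel()
q=least_squares(res,[600,0,0.1,.3],loss='soft_l1')
print(q.x); print(res(q.x).reshape(-1,2).round(1))
p=q.x
print("keys",world(p,KEYS).round(1)); print("lidfront",world(p,lid(p[3],[(152,0,24),(172,0,24)])).round(1),"shut",world(p,lid(0,[(152,0,24)])).round(1))
# bottles approx: cap centres in top view on z=143 /181
for n,(u,v),h in(("small",(186,288),143),("large",(391,173),181)):
    r=least_squares(lambda x:(proj(T,[[x[0],x[1],h]])-[(u,v)]).ravel(),[500,0]);print(n,r.x)
E
```

```text
[6.01694303e+02 5.49417345e+01 1.36717146e-01 1.07256409e-01]
[[-0.   0. ]
 [-0.1 -0.2]
 [ 0.1 -0.6]
 [ 0.1 -0.7]
 [-1.1  0.1]
 [ 1.9  0. ]
 [-0.9  2.1]
 [ 0.8  1. ]
 [ 0.4  0.6]
 [ 1.1  1. ]
 [ 0.6 -0.2]
 [ 1.  -0. ]
 [-1.  -0.6]
 [-2.3  0.8]]
keys [[476.8 104.4  82.5]
 [482.8  60.8  82.5]
 [488.8  17.2  82.5]
 [494.8 -26.4  82.5]]
lidfront [[588.1  53.1 161.1]
 [568.4  50.4 163.3]] shut [[589.8  53.3 145. ]]
small [464.6651256  228.13470856]
large [ 672.91041389 -137.48521717]
```

Emit:
arm_command --motion "0 0 -0.02 -6 1;0 0 -0.02 -6 1;0 0 -0.02 -6 1;0 0 0 -6 1;0 0 0 -6 1;0 0 0 -3 1" --newtons 40

```text
t: 0.85
position: [265.1, 566.1, 291.7]
eef_rot: [-0.226, 3.133, 0.001]
force: [0.5, -0.5, 0.1]
opening: 12.4
```

Emit:
arm_command --motion "-0.0137 -0.0308 0 0 1;-0.0137 -0.0308 0 0 1;-0.0137 -0.0308 0 0 1;-0.0137 -0.0308 0 0 1;-0.0137 -0.0308 0 0 1;-0.0137 -0.0308 0 0 1;-0.0137 -0.0308 0 0 1;-0.0137 -0.0308 0 0 1;-0.0137 -0.0308 0 0 1;-0.0137 -0.0308 0 0 1;-0.0137 -0.0308 0 0 1;-0.0137 -0.0308 0 0 1;-0.0137 -0.0308 0 0 1;-0.0137 -0.0308 0 0 1;-0.0137 -0.0308 0 0 1;-0.0137 -0.0308 0 0 1;-0.0137 -0.0308 0 0 1;-0.0137 -0.0308 0 0 1;0 0 0 0 1;0 0 0 0 1"

```text
t: 2.52
position: [586.2, 48.4, 290.7]
eef_rot: [0.21, -3.134, 0.001]
force: [-0.0, 0.9, -0.6]
opening: 0.2
```

```bash
python3 - <<'E'
from rig import arm, viewer
import cv2
s=arm.read_state();print(s["t"],s["position"],s["eef_rot"],s["force"],s["opening"])
a=viewer.get_image("wrist")["color"];b=viewer.get_image("scene")["color"]
cv2.imwrite("pics/w1.png",a);cv2.imwrite("pics/s1.png",cv2.resize(b[110:290,170:400],None,fx=3,fy=3,interpolation=cv2.INTER_CUBIC))
E
```

```text
2.5167 [586.22330667  48.37211316 290.71409104] [ 2.09758071e-01 -3.13389326e+00  1.04640110e-03] [-0.00417789  0.92477536 -0.62521413] 0.23647793624079425
```

View pics/w1.png

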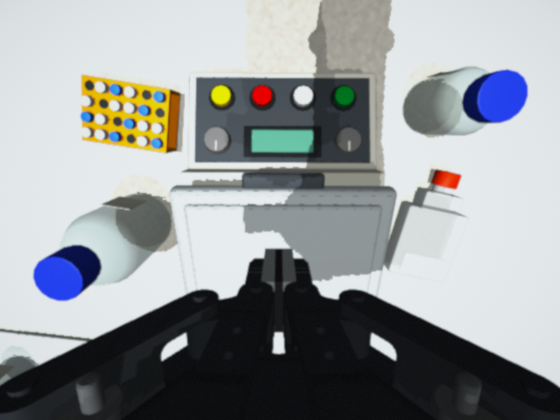

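View pics/s1.png

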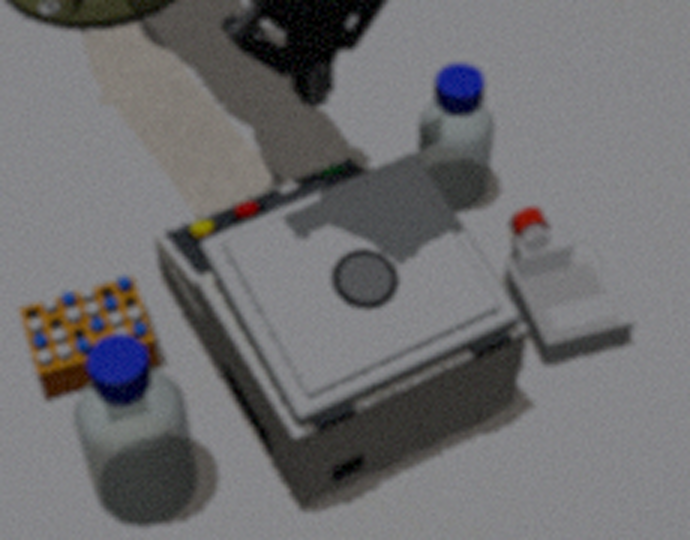

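The wrist view shows yellow (220,96), red (261,96), white (303,96), green (344,97) and the lid front corners at (171,188) and (396,190). I'll refine the pose and lid angle from these.

```bash
python3 - <<'E'
from h import *
from rig import viewer
W=viewer.get_image("wrist")
tk=[(344,97),(303,96),(261,95.5),(220,96)]
def res(p):
    return np.vstack([proj(W,world(p,KEYS))-tk, proj(W,world(p,lid(p[3],[(172,100,22),(172,-100,22)])))-[(396,190),(172,188)]]).ravel()
q=least_squares(res,[600,50,0.13,.3],loss='soft_l1');p=q.x
print(p);print(res(p).reshape(-1,2).round(1))
print("keys",world(p,KEYS).round(1)); print("lidfront",world(p,lid(p[3],[(152,0,24)])).round(1),"shut",world(p,lid(0,[(152,0,24)])).round(1))
E
```

```text
[6.01795236e+02 5.88476578e+01 1.35408154e-01 1.22267548e-01]
[[ 0.1 -0.3]
 [-0.   0.6]
 [ 0.8  1. ]
 [ 0.7  0.4]
 [-0.2 -1.9]
 [-1.7 -0.4]]
keys [[477.  108.4  82.5]
 [482.9  64.9  82.5]
 [488.8  21.3  82.5]
 [494.8 -22.3  82.5]]
lidfront [[588.1  57.  163.4]] shut [[589.9  57.2 145. ]]
```

Emit:
arm_command --motion "0 0.005 0.03 0 1;0 0 0.03 0 1;0 0 0.015 0 1;0 0 0.01 0 1;0 0 0.005 0 1;0 0 0.005 0 1;0 0 0 0 1"

```text
t: 3.25
position: [584.9, 56.3, 196.3]
eef_rot: [-0.218, 3.134, 0.0]
force: [-0.2, -0.9, -0.9]
opening: -0.0
```

Emit:
arm_command --motion "0 0 0.004 0 1;0 0 0.004 0 1;0 0 0.004 0 1;0 0 0.004 0 1;0 0 0.004 0 1;0 0 0.004 0 1;0 0 0 0 1"

```text
t: 3.83
position: [584.4, 55.7, 171.4]
eef_rot: [0.217, -3.133, 0.0]
force: [-0.3, 0.9, 0.6]
opening: 0.2
```

Emit:
arm_command --motion "0 0 0.003 0 1;0 0 0.003 0 1;0 0 0.003 0 1;0 0 0.003 0 1;0 0 0 0 1"

```text
t: 4.25
position: [584.7, 55.8, 159.6]
eef_rot: [0.217, -3.133, 0.0]
force: [0.3, 0.5, 0.2]
opening: 0.3
```

```bash
python3 - <<'E'
from rig import arm, viewer
import cv2
s=arm.read_state();print(s["t"],s["position"],s["force"],s["wrist_torque"])
a=viewer.get_image("wrist")["color"]
cv2.imwrite("pics/w2.png",a)
E
```

```text
4.25 [584.70864191  55.79842258 159.58194264] [0.27234371 0.46388446 0.17615586] [ 0.01386317  0.0345653  -0.02122623]
```

View pics/w2.png

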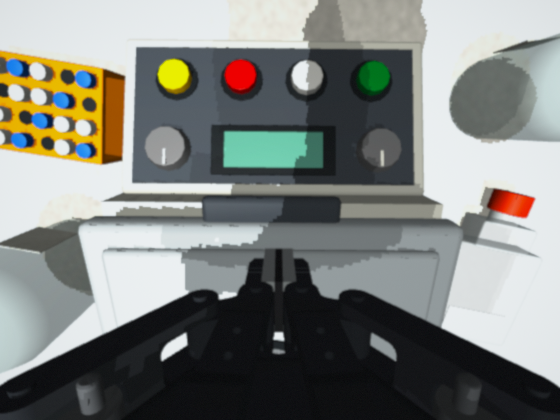

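Emit:
arm_command --motion "0 0 0.002 0 1;0 0 0.002 0 1;0 0 0.002 0 1;0 0 0.002 0 1;0 0 0.002 0 1;0 0 0 0 1"

```text
t: 4.8
position: [584.9, 55.8, 149.8]
eef_rot: [0.217, -3.134, -0.0]
force: [0.1, 0.3, -0.3]
opening: 0.2
```

Emit:
arm_command --motion "0 0 0.001 0 1;0 0 0.001 0 1;0 0 0.001 0 1;0 0 0 0 1"

```text
t: 5.13
position: [584.9, 55.9, 147.1]
eef_rot: [0.217, -3.134, -0.0]
force: [-0.4, 0.2, 0.8]
opening: -0.2
```

Emit:
arm_command --motion "0 0 0.001 0 1;0 0 0.001 0 1;0 0 0.001 0 1;0 0 0 0 1"

```text
t: 5.47
position: [584.9, 55.8, 145.1]
eef_rot: [-0.217, 3.134, -0.0]
force: [-3.2, -1.4, 8.5]
opening: -0.2
```

```bash
python3 - <<'E'
from rig import arm, viewer
import cv2
s=arm.read_state();print(s["t"],s["position"],s["force"],s["joint_torque"])
cv2.imwrite("pics/w3.png",viewer.get_image("wrist")["color"])
b=viewer.get_image("scene")["color"]
cv2.imwrite("pics/s3.png",cv2.resize(b[110:290,170:400],None,fx=3,fy=3,interpolation=cv2.INTER_CUBIC))
E
```

```text
5.4667 [584.88926238  55.81057099 145.12341066] [-3.23753463 -1.40433049  8.47024051] [-1.10289578e-01 -5.54592097e+01 -1.70160782e+00 -2.11613953e+01
  1.38039719e-01 -1.25898220e+00 -6.20662468e-03]
```

View pics/w3.png

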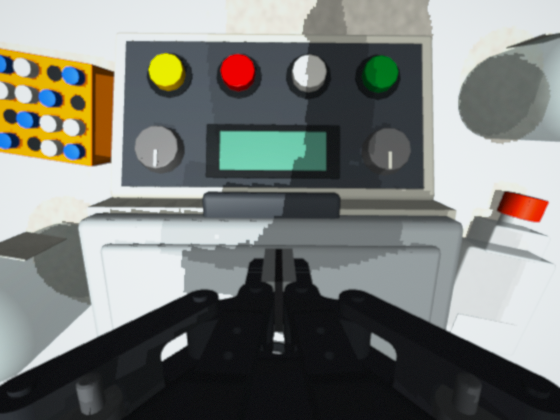

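View pics/s3.png

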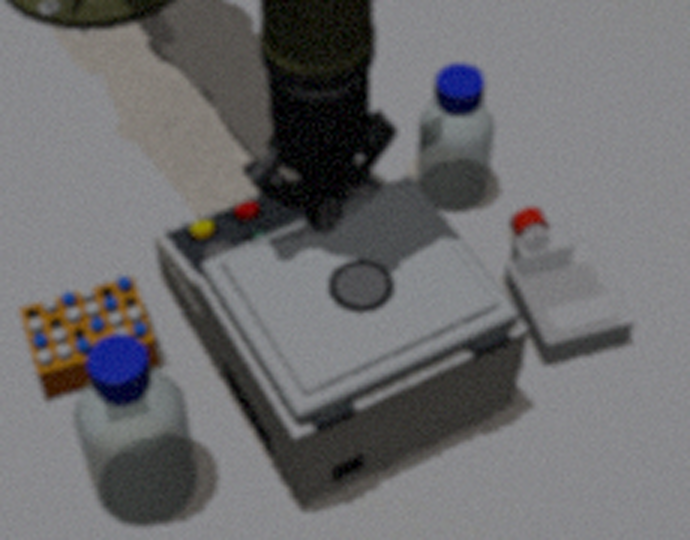

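The force rose to 8.5 N at z = 145.1 mm, so the lid is on its stop. The wrist view now shows yellow (165,72), red (237,72), white (309,73), green (381,74). I'll hold briefly, rise clear and refit the keys.

```bash
python3 - <<'E'
from h import *
from rig import viewer,arm
W=viewer.get_image("wrist")
tk=[(381,74),(309,73),(237,72),(165,72)]
def res(p):
    return np.vstack([proj(W,world(p,KEYS))-tk]).ravel()
q=least_squares(res,[600,50,0.13]);p=q.x
print(p);print(res(p).reshape(-1,2).round(1))
print("keys",world(p,KEYS).round(1))
E
```

```text
[6.02364947e+02 5.44106011e+01 1.27903312e-01]
[[-0.3 -0.2]
 [-0.1  0.1]
 [ 0.1  0.4]
 [ 0.3 -0.3]]
keys [[477.9 104.9  82.5]
 [483.5  61.3  82.5]
 [489.1  17.7  82.5]
 [494.7 -26.   82.5]]
```

Emit:
arm_command --motion "0 0 0 0 1;0 0 0 0 1;0 0 0 0 1;0 0 -0.005 0 1;0 0 -0.01 0 1;0 0 -0.02 0 1;0 0 0 0 1"

```text
t: 6.2
position: [586.9, 56.2, 183.0]
eef_rot: [-0.216, 3.129, 0.001]
force: [0.7, 0.5, 0.7]
opening: -0.3
```

```bash
python3 - <<'E'
from rig import arm, viewer
import cv2
s=arm.read_state();print(s["t"],s["position"],s["force"])
cv2.imwrite("pics/w4.png",viewer.get_image("wrist")["color"])
E
```

```text
6.2 [586.88379506  56.23635278 183.01116852] [0.68901394 0.45162259 0.6834787 ]
```

View pics/w4.png

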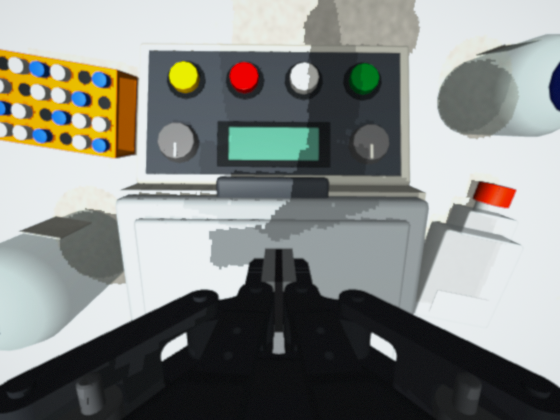

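Emit:
arm_command --motion "0.0106 -0.00685 0 0 1;0.0106 -0.00685 0 0 1;0.0106 -0.00685 0 0 1;0.0106 -0.00685 0 0 1;0.0106 -0.00685 0 0 1;0.0106 -0.00685 0 0 1;0.0106 -0.00685 0 0 1;0.0106 -0.00685 0 0 1;0.0106 -0.00685 0 0 1;0.0106 -0.00685 0 0 1;0 0 0.02 0 1;0 0 0.02 0 1;0 0 0.02 0 1;0 0 0 0 1;0 0 0 0 1"

```text
t: 7.5
position: [488.4, -26.9, 119.0]
eef_rot: [0.217, -3.132, -0.0]
force: [0.2, 0.2, 0.4]
opening: 0.1
```

```bash
python3 - <<'E'
from rig import arm, viewer
import cv2
s=arm.read_state();print(s["t"],s["position"],s["force"])
cv2.imwrite("pics/w5.png",viewer.get_image("wrist")["color"])
b=viewer.get_image("top")["color"]
cv2.imwrite("pics/t5.png",cv2.resize(b[130:320,210:430],None,fx=3,fy=3,interpolation=cv2.INTER_CUBIC))
b=viewer.get_image("scene")["color"]
cv2.imwrite("pics/s5.png",cv2.resize(b[110:290,170:400],None,fx=3,fy=3,interpolation=cv2.INTER_CUBIC))
E
```

```text
7.5 [488.43984002 -26.91555705 118.97813672] [0.19947728 0.15487135 0.42636673]
```

View pics/w5.png

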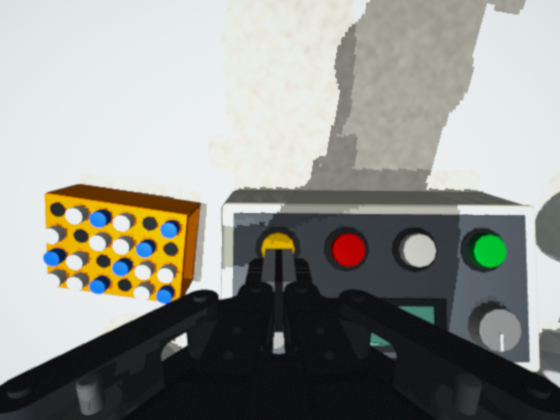

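View pics/t5.png

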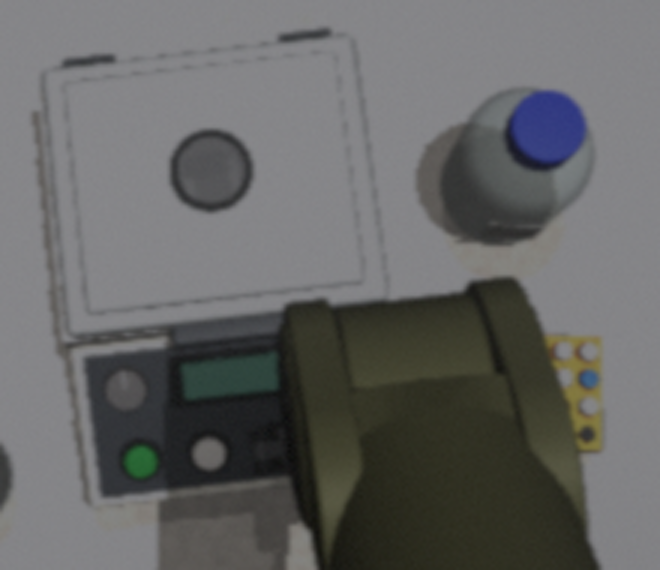

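View pics/s5.png

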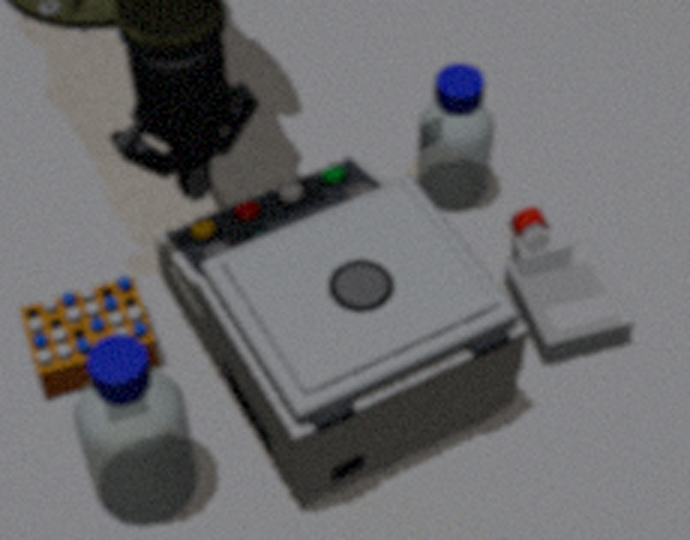

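```bash
python3 - <<'E'
from h import *
from rig import viewer,arm
W=viewer.get_image("wrist")
tk=[(489,250),(418,250),(349,249)]
q=least_squares(lambda p:(proj(W,world(p,KEYS[:3]))-tk).ravel(),[600,50,0.13]);p=q.x
print(p,q.fun.round(1));print("keys",world(p,KEYS).round(1), arm.read_state()["position"])
E
```

```text
[6.03128426e+02 5.50857301e+01 1.29478967e-01] [-0.2  0.2  0.7 -0.3 -0.5  0.2]
keys [[478.6 105.4  82.5]
 [484.3  61.8  82.5]
 [489.9  18.2  82.5]
 [495.6 -25.5  82.5]] [490.06563272 -26.7240012  120.44685693]
```

Emit:
arm_command --motion "-0.0025 0.001 0.01 0 1;0 0 0.01 0 1;0 0 0.005 0 1;0 0 0.002 0 1;0 0 0.002 0 1;0 0 0 0 1"

```text
t: 8.2
position: [491.6, -25.2, 90.1]
eef_rot: [0.217, -3.134, -0.0]
force: [-0.5, 0.3, 0.3]
opening: 0.1
```

Emit:
arm_command --motion "0 0 0.001 0 1;0 0 0.001 0 1;0 0 0.001 0 1;0 0 0.001 0 1;0 0 0 0 1"

```text
t: 8.62
position: [491.6, -25.3, 86.2]
eef_rot: [0.217, -3.134, 0.0]
force: [0.8, 0.2, 0.5]
opening: 0.2
```

Emit:
arm_command --motion "0 0 0.001 0 1;0 0 0.001 0 1;0 0 0 0 1"

```text
t: 8.87
position: [492.0, -25.3, 84.3]
eef_rot: [-0.217, 3.133, -0.0]
force: [0.6, 0.1, 1.6]
opening: -0.2
```

Emit:
arm_command --motion "0 0 0.001 0 1;0 0 0.001 0 1;0 0 0 0 1"

```text
t: 9.12
position: [492.3, -25.2, 82.4]
eef_rot: [-0.217, 3.133, 0.0]
force: [1.5, -0.2, 4.5]
opening: -0.1
```

Emit:
arm_command --motion "0 0 0.001 0 1;0 0 0 0 1"

```text
t: 9.28
position: [492.1, -25.3, 81.4]
eef_rot: [-0.217, 3.133, -0.0]
force: [1.8, -0.0, 4.4]
opening: 0.0
```

Emit:
arm_command --motion "0 0 0.001 0 1;0 0 0 0 1"

```text
t: 9.45
position: [492.2, -25.3, 80.7]
eef_rot: [-0.217, 3.133, -0.0]
force: [-0.2, -0.3, 8.6]
opening: -0.3
```

Emit:
arm_command --motion "0 0 0.001 0 1;0 0 0 0 1"

```text
t: 9.62
position: [492.3, -25.2, 80.4]
eef_rot: [-0.217, 3.132, -0.001]
force: [-0.8, -0.2, 16.9]
opening: 0.4
```

Emit:
arm_command --motion "0 0 -0.0005 0 1;0 0 0 0 1;0 0 0 0 1;0 0 0 0 1;0 0 0 0 1;0 0 0 0 1;0 0 0 0 1;0 0 0 0 1;0 0 0 0 1;0 0 0 0 1"

```text
t: 10.45
position: [492.3, -25.2, 80.6]
eef_rot: [-0.217, 3.132, -0.0]
force: [-0.6, -0.1, 12.2]
opening: 0.1
```

```bash
python3 - <<'E'
from rig import arm, viewer
import cv2
s=arm.read_state();print(s["t"],s["position"],s["force"],s["wrist_torque"])
a=viewer.get_image("wrist")["color"]
cv2.imwrite("pics/w6.png",a)
b=viewer.get_image("scene")["color"]
cv2.imwrite("pics/s6.png",cv2.resize(b[110:290,170:400],None,fx=3,fy=3,interpolation=cv2.INTER_CUBIC))
for i in range(4): print(arm.read_state()["force"]); viewer.get_image("top")
E
```

```text
10.45 [492.25564614 -25.22957444  80.61420501] [-0.57133266 -0.05020755 12.24406427] [ 0.11277928 -0.06161733  0.0120773 ]
[-0.70729068 -0.18102755 11.97787753]
[-0.90452045  0.10394052 12.44199631]
[ 0.41446799 -0.40869533 11.97385376]
[ 0.45022541  0.94343652 13.01250135]
```

View pics/w6.png

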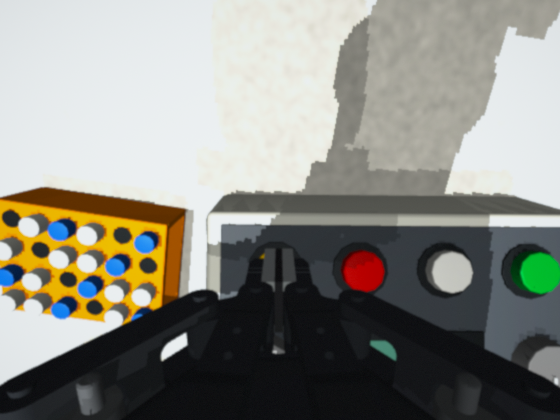

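View pics/s6.png

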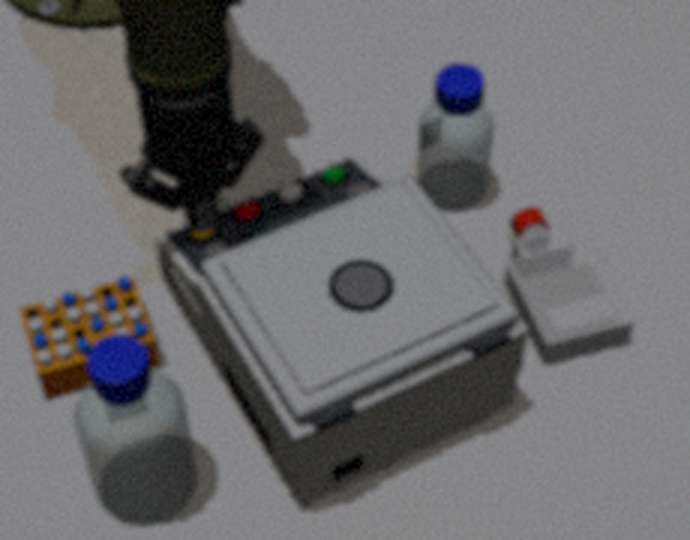

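The fingertip sits on the yellow key with about 12 N, the red key is up with space beside it, the lid is flat and the neighbours are unmoved. I'm handing in.

```bash
python3 - <<'E'
from rig import arm
print(arm.hand_in()); s=arm.read_state();print(s["t"],s["position"],s["force"])
E
```

```text
the job is handed in; nothing more can be done
None
the job is handed in; nothing more can be done
```

I pushed the lid shut with the closed fingertips, then pressed the yellow key to its stop and left the fingers holding it down. The job is handed in, at about 10.7 s of the 35 s allowed; it reports no verdict.

- **Lid:** I lowered it in small steps until the force rose to 8.5 N at a height of 145.1 mm, which matches the 145 mm given for a shut lid. It stayed shut after I lifted off.
- **Yellow key:** I felt it start at about 85 mm and stop at about 80.7 mm, which matches its full 4 mm of travel. The force peaked at about 17 N, so I eased off slightly, and it held steady at 12–13 N in the last readings.
- **Surroundings:** in the last wrist and scene pictures the fingers touch only the yellow key. The other keys look up and the lid shut, and the bottles, flask and rack look undisturbed.

**Checks that disagreed:**
- My picture estimates of the starting lid angle came out at 0.11–0.12 rad, below the stated range of 0.18–0.42. I went by the force readings instead.
- The yellow key's sideways position varied by about 4 mm between views. I settled it with close-up wrist views, which agreed within about 1 mm.

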